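Clip the drawplate onto the sprung snap hook

TASK

Take the steel drawplate out of its wooden rack and clip its eye onto the snap hook: put the eye over the hook's nose and push it gently against the sprung gate until it passes inside and the gate snaps shut behind it. Before letting go, test the catch with a light steady pull back against the closed gate (about 8 N for a second), then leave the drawplate hanging at rest on the hook, the gate shut. Keep every push and pull on the hook under 15 N, and leave the beaker, the bench block and the hammer where they stand.

Things in the scene. Friction and masses are not known exactly. Their poses are not given: they have to be found in the camera images.
- drawplate: Dark steel drawplate, 0.18 to 0.34 kg, 140 mm tall, 6 mm thick, upright in the rack's slot; same front and back. Origin: centre of its underside; x across the thickness, y along the width, z up. From z = 0 to 56 mm a plate 70 mm wide with rows of small holes; above it a round eye; on top a flat tang
- eye (a point): centre of the drawplate's eye, 73 mm above its underside: a ring of 7 mm round bar, axis along the drawplate's x, hole diameter 25 mm, outside diameter 39 mm
- tang (a point): grip point on the tang, 48 mm above the eye's centre, 121 mm above the underside. The tang is 22 mm wide (y), 6 mm thick (x), from 89 to 140 mm above the underside; grip it with the fingers closing along the drawplate's x
- rack: light wooden block 70 x 110 x 32 mm (x, y, z) fixed to the bench, with a slot along its y, open on top: 9 mm wide, 76 mm long, floor 10 mm above the bench, so the drawplate stands 22 mm deep in it. Origin: centre of the underside
- hook: blue stand of a steel snap hook like a carabiner, fixed to the bench; the hook's loop lies level, 150 mm above the bench. Origin on the bench; x points into the hook's mouth (the way to push the eye), y from nose to spine, z up. The post, 22 mm thick, 162 mm tall, begins at x = 90 mm with a brass collar before it from x = 78 mm; the base plate is 8 mm thick and begins at x = 33 mm
- mouth (a point): nominal tip of the hook's nose (x = y = 0, z = 150 mm in the stand's frame). The loop's shank is clamped in the collar up to 6.5 mm further in or out along x, differently each time and not reported: find it by feel. The free arm with the nose is an 8 mm bar along x at y = 0; the spine, 8 mm too, is at y = 30 mm; the bend's inner face is 55 mm past the real tip. The eye goes over the free arm
- gate (a joint): angle in rad of the hook's gate, an 8 mm brass bar hinged on the spine 6 mm past the real nose tip, 25 mm long, across the mouth to the nose: 0 shut (firm stop, cannot open outwards), up to 1.35 swung in; sprung shut. The eye's ring, 5 mm to spare sideways and 8 mm up and down, swings it to about 1.1 rad with 4 to 5 N; past its end it snaps shut, eye centre 24 to 34 mm past the real tip
- catch (a point): nominal place of the eye's centre when a clipped eye is pulled back onto the shut gate: 13.5 mm past the nominal nose tip, 150 mm above the bench; the real place is up to 6.5 mm further in or out along the stand's x, with the loop. Feel for it slowly. The contact is firm: the pull grows by about 4 to 10 N per mm
- beaker: open aluminium beaker, 64 mm across, 85 mm tall; bystander, origin at the centre of its underside
- bench_block: steel bench block 62 x 62 x 28 mm; bystander, origin at the centre of its underside
- hammer: hammer lying on the bench, about 240 mm long; bystander, origin at its middle on the bench
Things that resemble listed ones, but are neither listed nor needed, are in the scene too. Of the things like the drawplate, leave any that is blue, purple or red; of the rest the smaller one is meant.

How it is judged:
By the outcome, as a careful person would: the job done as asked, in the order asked, and still so for the second after the job is handed in, with the robot touching nothing.
It also fails if it takes over 61 s, if anything falls off the work surface, if the arm or the gripper's body presses on something with over 40 N, if the wrist force passes 120 N, or if a joint passes its speed limit or range.

ROBOT

A 6-joint arm with a two-finger parallel gripper is mounted at the origin on the work surface. World frame = base frame: x ahead of the robot, y to its left, z up, the work surface at z = 0. Lengths are in m, angles in rad, forces in N, time in s.
With the tool pointing down it reaches from about 0.35 to 0.975 m from the base axis. Payload 4.9 kg.
Tool frame: the origin (TCP) lies at the very end of the fingers, on their centre line; the grasp point (between the pads) lies 19 mm behind it; z points along the fingers, y is the line along which they close (so a half turn about z gives the same grasp; the last joint's range is limited). The gripper opens to 85 mm and grips with 20 to 120 N. Pads are 22 mm wide; open, the fingers measure 114 mm over their backs; the gripper's body (76 mm by 85 mm) begins 54 mm behind the grasp point. The pads swing forward as they close: fully open they stand 13 mm farther back than shut.
Start: joints at [1.039, 0.053, 1.613, -0, 1.476, -0.119], TCP at [0.251, 0.572, 0.231] pointing down, gripper open.
Joint ranges: [-3.01, 3.01], [-1.01, 2.22], [0.06, 2.58], [-1.02, 4.17], [0.09, 2.62], [-3.14, 3.14]. Speed limits (rad/s): [2.57, 2.57, 3.14, 3.14, 3.14, 3.14].

INTERFACE

Orientations are given as a rotation vector (axis times angle).
In Python, from station import ctrl gives the robot as it stands. The module is installed in compiled form; this text tells all that it offers.
- The arm moves only by the tool jog_arm, never from a script. Its argument "steps" is a list of rows, each an object with "delta_rot": the turn, a rotation vector about the tool's x, y, z in degrees, a list of three; "linear": the shift along the tool's x, y, z in m, a list of three; "grip": the finger opening in m, from 0 to 0.0854. In form: [{"delta_rot": [rx, ry, rz], "linear": [x, y, z], "grip": grip}, ...]. A call has 1 to 10 rows; each row shifts and turns the commanded pose from where the row before left it, along the tool's axes as they then stand; what a row does not reach is not made up. A row lasts 1/10 s, in which the tool goes at most 50 mm and 8.59 degrees, less where a joint would pass 70% of its speed; a pose out of reach is approached as far as the arm can. A call with a gripper value outside its range is refused whole. The fingers move at their own pace and stop on an object; "newtons" is the grip in N (left out, the last holds). Time passes only in rows, so rows that do not move let the fingers close. It gives the time, the measured TCP pose, the force, the opening and the grip force at its end, in the units of the state.
- ctrl.get_obs(): the state, without advancing time (a new reading comes with each control period).
- ctrl.get_image(name): name is "scene" or "top" or "wrist"; returns (picture, depth): 420x560x3 uint8, red, green, blue; 420x560 float32, m along the optical axis (not along the pixel's ray), 0 where there is no reading.
- ctrl.camera_info(name): a dict with "camera_matrix" (3x3 intrinsics, pixels), "distortion" ([k1, k2, p1, p2, k3] as OpenCV has them; the pictures are not rectified), "R" (3x3) and "t" (3): a world point X has camera coordinates R X + t; the wrist camera has in their place "T_tool_cam" (4x4, takes a point from camera to tool coordinates, whose origin is the TCP and whose axes are the flange's). Camera axes: x right, y down, z forward; pixel columns grow to the right and rows downward; lengths in m; the calibration is good to about 2 mm. A picture is of the moment at which its call begins: read the wrist's pose just before it. camera_info takes no time and is no camera call.
- ctrl.finish_job(): hands the job in; it is judged then, once.
The state is a dict: "t": time; "q": joint angles; "dq": joint speeds; "effort": joint torques, N m; "tool_pos": TCP position; "tool_rot": TCP orientation; "contact_force": force on the tool from outside, world axes, zero at the start; "wrist_torque": the same for the moment, N m; "opening": finger opening in m; "grip_force": force on a finger pad.
Only numpy, scipy, OpenCV 4.12 (cv2) and the standard library are available. Lean on these libraries where they do the work, as an engineer would, in place of code of your own. Each camera call takes 0.05 s, during which the arm holds its last target. There are 200 camera calls.

## Working session

There is one attempt and no reset: what is moved stays moved. The work goes in short steps, Python scripts to look and compute and a tool call to move; the robot and the scene stay as the last step left them, time stands still between calls to the robot, and variables do not carry over. Pictures are saved under pics/ and viewed, at most 10 in all, crops included, and the job is handed in when it is done.

Besides the shell and the picture viewer there is one more tool, called after "Emit:" as a command line: name --argument value ..., lists and objects as JSON in quotes. jog_arm: Moves the arm, as the interface text tells. Its arguments: {"type":"object","properties":{"steps":{"type":"array"},"newtons":{"type":"number"}},"required":["steps"]}

```bash
mkdir -p pics
cat > h.py <<'E'
import numpy as np, cv2
from station import ctrl
from scipy.spatial.transform import Rotation as R
def cam(name,obs=None):
    c=ctrl.camera_info(name);K=np.array(c["camera_matrix"]);d=np.array(c["distortion"])
    if name=="wrist":
        T=np.eye(4);T[:3,:3]=R.from_rotvec(obs["tool_rot"]).as_matrix();T[:3,3]=obs["tool_pos"]
        W=T@np.array(c["T_tool_cam"])
    else:
        W=np.eye(4);Rm=np.array(c["R"]);W[:3,:3]=Rm.T;W[:3,3]=-Rm.T@np.array(c["t"])
    return K,d,W
def rays(px,C):
    K,d,W=C;u=cv2.undistortPoints(np.array(px,float).reshape(-1,1,2),K,d)[:,0]
    v=np.c_[u,np.ones(len(u))]
    return W[:3,3],v@W[:3,:3].T
def onz(px,z,C):
    o,v=rays(px,C);return o+v*((z-o[2])/v[:,2])[:,None]
def ondepth(px,D,C):
    o,v=rays(px,C);return o+v*np.array([D[int(round(y)),int(round(x))] for x,y in px])[:,None]
def two(p1,C1,p2,C2):
    o1,v1=rays([p1],C1);o2,v2=rays([p2],C2);A=np.c_[v1[0],-v2[0]]
    s=np.linalg.lstsq(A,o2-o1,rcond=None)[0];a=o1+s[0]*v1[0];b=o2+s[1]*v2[0];return (a+b)/2,np.linalg.norm(a-b)
def snap(name,tag):
    o=ctrl.get_obs();im,D=ctrl.get_image(name);np.savez(f"pics/{tag}.npz",im=im,D=D,tp=o["tool_pos"],tr=o["tool_rot"])
    cv2.imwrite(f"pics/{tag}.png",im[:,:,::-1]);return o,im,D
def load(name,tag):
    z=np.load(f"pics/{tag}.npz");return z["im"],z["D"],cam(name,dict(tool_pos=z["tp"],tool_rot=z["tr"]))
E
python3 - <<'E'
from h import *
for n in("scene","top"):
    snap(n,n+"0");C=cam(n);print(n,C[2].round(3).tolist(),C[0][0,0])
print(ctrl.get_obs())
print(np.array(ctrl.camera_info("wrist")["T_tool_cam"]).round(3))
E
```

```text
scene [[0.815, 0.389, -0.429, 0.939], [0.579, -0.53, 0.619, -0.518], [0.013, -0.753, -0.658, 0.72], [0.0, 0.0, 0.0, 1.0]] 500.0024585303613
top [[0.06, -0.973, 0.221, 0.344], [-0.998, -0.059, 0.011, 0.036], [0.002, -0.221, -0.975, 1.023], [0.0, 0.0, 0.0, 1.0]] 412.51027866263854
{'t': 0.1, 'q': array([ 1.03901898e+00,  5.32884557e-02,  1.61416026e+00,  5.34867440e-06,
        1.47598653e+00, -1.19046228e-01]), 'dq': array([ 0.00025915, -0.00263623, -0.00381844,  0.00024909, -0.00036979,
       -0.00045855]), 'effort': array([ 2.25012457e-05, -3.94905317e+01, -3.71362424e+01, -1.23791951e-04,
        3.96334144e-03, -7.98000087e-06]), 'tool_pos': array([0.25043359, 0.57202016, 0.2301853 ]), 'tool_rot': array([-6.43603510e-01, -3.07435177e+00,  2.73925750e-03]), 'contact_force': array([-0.06903037,  0.14734909, -1.06581554]), 'wrist_torque': array([ 0.00849354,  0.00440839, -0.03608749]), 'grip_force': 0.0, 'opening': 0.08548591807362349}
[[-0.001 -0.96  -0.282  0.072]
 [ 1.    -0.    -0.002 -0.001]
 [ 0.002 -0.282  0.96  -0.143]
 [ 0.     0.     0.     1.   ]]
```

View pics/scene0.png

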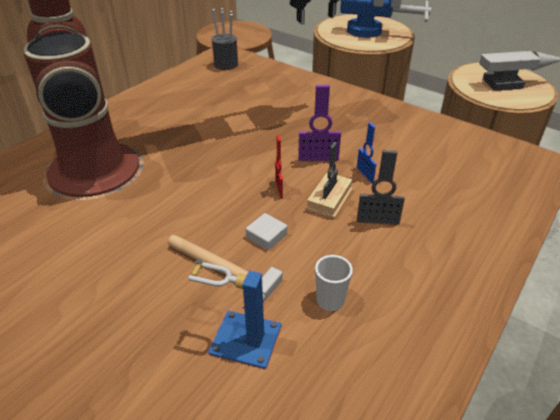

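View pics/top0.png

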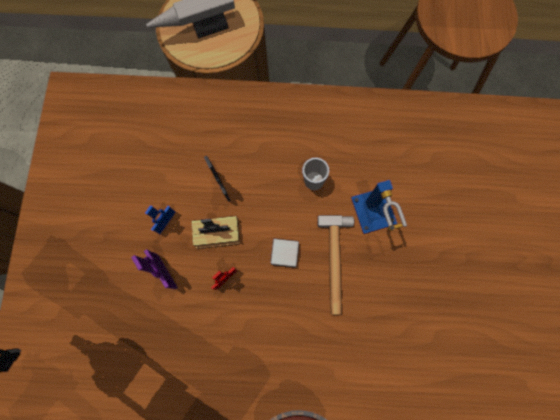

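Scene picture: the drawplate candidates are the dark one in the rack (333,172), a larger dark one standing free (382,190), purple (320,130), blue (367,158) and red (279,170). In the top picture the rack is at (215,230) and the big dark one at (218,180); the hook is at (385,205) with its nose near (398,228), and the beaker, block and hammer stand between. I choose the dark one in the rack, which is the smaller of the two. Next come coarse positions and a check crop.

Run:
```python
from h import *
S,DS,CS=load("scene","scene0");T,DT,CT=load("top","top0")
P=[(215,232),(226,227),(205,228),(386,187),(397,226),(404,215),(387,210),(316,170),(285,253),(335,221),(218,180),(168,222),(153,265),(224,278),(335,310)]
for p,w in zip(P,ondepth(P,DT,CT)):print(p,w.round(3))
P=[(333,150),(387,165),(322,100),(253,280),(200,268),(192,277),(240,280)]
for p,w in zip(P,ondepth(P,DS,CS)):print('S',p,w.round(3))
a=cv2.resize(S[120:240,270:430],(640,480),interpolation=cv2.INTER_CUBIC)
b=cv2.resize(S[225:365,160:300],(480,480),interpolation=cv2.INTER_CUBIC)[:,:]
cv2.imwrite("pics/c1.png",cv2.resize(np.hstack([a,b]),(800,343))[:,:,::-1])
```

```text
(215, 232) [0.517 0.235 0.024]
(226, 227) [0.524 0.202 0.066]
(205, 228) [0.515 0.247 0.084]
(386, 187) [ 0.614 -0.154  0.164]
(397, 226) [ 0.531 -0.18   0.154]
(404, 215) [ 0.594 -0.236 -0.   ]
(387, 210) [ 0.565 -0.158  0.155]
(316, 170) [ 0.694 -0.006  0.019]
(285, 253) [0.475 0.06  0.029]
(335, 221) [ 0.562 -0.059  0.025]
(218, 180) [0.625 0.223 0.109]
(168, 222) [ 0.54   0.362 -0.001]
(153, 265) [0.422 0.356 0.086]
(224, 278) [0.405 0.197 0.058]
(335, 310) [ 0.348 -0.067  0.025]
S (333, 150) [0.525 0.229 0.139]
S (387, 165) [0.644 0.232 0.151]
S (322, 100) [0.419 0.35  0.165]
S (253, 280) [ 0.623 -0.154  0.161]
S (200, 268) [ 0.532 -0.172  0.145]
S (192, 277) [ 0.541 -0.198  0.154]
S (240, 280) [ 0.606 -0.163  0.159]
```

View pics/c1.png

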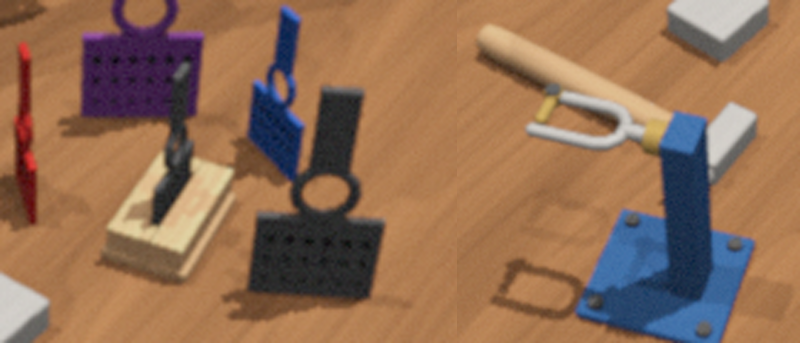

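The crop shows the dark plate standing in the rack, smaller than the free dark one. The hook's nose points left in this view, with the brass gate between spine and nose. I'll move above the rack for wrist views.

Emit:
jog_arm --steps '[{"delta_rot":[0,0,0],"linear":[0,0,-0.04],"grip":0.085},{"delta_rot":[0,0,0],"linear":[0,0,-0.04],"grip":0.085},{"delta_rot":[0,0,0],"linear":[-0.039,-0.021,0],"grip":0.085},{"delta_rot":[0,0,0],"linear":[-0.039,-0.021,0],"grip":0.085},{"delta_rot":[0,0,0],"linear":[-0.039,-0.021,0],"grip":0.085},{"delta_rot":[0,0,0],"linear":[-0.039,-0.021,0],"grip":0.085},{"delta_rot":[0,0,0],"linear":[-0.039,-0.021,0],"grip":0.085},{"delta_rot":[0,0,0],"linear":[-0.039,-0.021,0],"grip":0.085},{"delta_rot":[0,0,0],"linear":[-0.039,-0.021,0],"grip":0.085},{"delta_rot":[0,0,0],"linear":[-0.039,-0.021,0],"grip":0.085}]'

```text
t: 1.1
tool_pos: [0.4697, 0.2918, 0.3108]
tool_rot: [-0.644, -3.074, 0.0]
contact_force: [0.6, -0.3, -0.1]
opening: 0.0851
grip_force: 0.0
```

Emit:
jog_arm --steps '[{"delta_rot":[0,0,8.25],"linear":[-0.039,-0.021,0],"grip":0.06},{"delta_rot":[0,0,8.25],"linear":[-0.039,-0.021,0],"grip":0.06},{"delta_rot":[0,0,8.25],"linear":[0,0,0],"grip":0.06},{"delta_rot":[0,0,8.25],"linear":[0,0,0],"grip":0.06},{"delta_rot":[0,0,8.25],"linear":[0,0,0],"grip":0.06},{"delta_rot":[0,0,8.25],"linear":[0,0,0],"grip":0.06},{"delta_rot":[0,0,8.25],"linear":[0,0,0],"grip":0.06},{"delta_rot":[0,0,8.25],"linear":[0,0,0],"grip":0.06},{"delta_rot":[0,0,0],"linear":[0,0,0],"grip":0.06},{"delta_rot":[0,0,0],"linear":[0,0,0],"grip":0.06}]'

```text
t: 2.1
tool_pos: [0.5182, 0.2201, 0.3109]
tool_rot: [-2.211, -2.231, 0.001]
contact_force: [-0.2, -0.3, 0.2]
opening: 0.0598
grip_force: 0.0
```

Run:
```python
from h import *
o,im,D=snap("wrist","w1");print(o["t"],o["tool_pos"],o["q"],R.from_rotvec(o["tool_rot"]).as_matrix().round(3).tolist(),o["contact_force"])
```

```text
2.1 [0.51824085 0.22008032 0.31086504] [ 2.69402998e-01 -1.29326056e-01  1.65888353e+00  3.25709081e-05
  1.61279467e+00  2.60355376e-01] [[-0.009, 1.0, -0.001], [1.0, 0.009, -0.0], [-0.0, -0.001, -1.0]] [-0.22701961 -0.2850341   0.17018588]
```

View pics/w1.png

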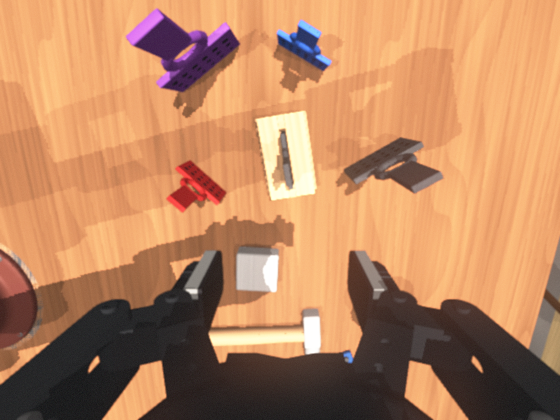

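The wrist view shows the rack at (285,155) with its slot roughly along image vertical. The plate stands in it with the tang end near (290,185), and the big dark plate is at (395,165). I'll go lower for a second view and triangulate.

Emit:
jog_arm --steps '[{"delta_rot":[0,0,0],"linear":[0.01,0,0.04],"grip":0.06},{"delta_rot":[0,0,0],"linear":[0.01,0,0.04],"grip":0.06},{"delta_rot":[0,0,0],"linear":[0,0,0],"grip":0.06},{"delta_rot":[0,0,0],"linear":[0,0,0],"grip":0.06}]'

```text
t: 2.55
tool_pos: [0.5179, 0.2399, 0.2311]
tool_rot: [-2.213, -2.229, 0.003]
contact_force: [0.1, -0.9, 1.3]
opening: 0.0599
grip_force: 0.0
```

Run:
```python
from h import *
o,im,D=snap("wrist","w2");print(o["t"],o["tool_pos"])
for tag in("w1","w2"):
    im,D,C=load("wrist",tag);hsv=cv2.cvtColor(im,cv2.COLOR_RGB2HSV)
    # points by depth: world cloud
    vv,uu=np.mgrid[0:420,0:560];px=np.c_[uu.ravel(),vv.ravel()].astype(float)
    W=ondepth(px,D,C);ok=D.ravel()>0
    g=im.reshape(-1,3).astype(int)
    dark=(g.max(1)<95)&(g.max(1)-g.min(1)<25)
    m=ok&dark&(abs(W[:,0]-.525)<.04)&(abs(W[:,1]-.225)<.06)&(W[:,2]>.03)&(W[:,2]<.17)
    top=m&(W[:,2]>np.percentile(W[m,2],99)-.008)
    print(tag,m.sum(),"z99",np.percentile(W[m,2],99),"tang top",W[top].mean(0).round(4),px[top].mean(0),np.ptp(W[top],0).round(3))
    # plate horizontal direction
    for lo,hi in((.03,.06),(.06,.09),(.09,.12),(.12,.16)):
        s=m&(W[:,2]>lo)&(W[:,2]<hi)
        if s.sum()>10:
            (cx,cy),sz,a=cv2.minAreaRect((W[s,:2]*1000).astype(np.float32));v=cv2.fitLine((W[s,:2]*1000).astype(np.float32),cv2.DIST_HUBER,0,.01,.01).ravel()
            print(lo,s.sum(),W[s].mean(0).round(4),v.round(3))
    y=ok&(abs(W[:,2]-.032)<.006)&(abs(W[:,0]-.525)<.06)&(abs(W[:,1]-.225)<.09)
    r=cv2.minAreaRect((W[y,:2]*1000).astype(np.float32));print("rack",r,W[y,2].mean())
```

```text
2.55 [0.51794714 0.23993135 0.23107814]
w1 1 z99 0.0450584345967302 tang top [0.514  0.2668 0.0451] [283. 132.] [0. 0. 0.]
rack ((518.4299926757812, 233.50575256347656), (59.83378219604492, 110.48599243164062), 9.763899803161621) 0.03257548131641089Traceback (most recent call last):
  File "<stdin>", line 11, in <module>
    return _quantile_unchecked(
        a, q, axis, out, overwrite_input, method, keepdims, weights)
    return _ureduce(a,
                    func=_quantile_ureduce_func,
    ...<5 lines>...
                    overwrite_input=overwrite_input,
                    method=method)
    r = func(a, **kwargs)
    result = _quantile(arr,
                       quantiles=q,
    ...<2 lines>...
                       out=out,
                       weights=wgt)
    slices_having_nans = np.isnan(arr[-1, ...])
                                  ~~~^^^^^^^^^
IndexError: index -1 is out of bounds for axis 0 with size 0
```

View pics/w2.png

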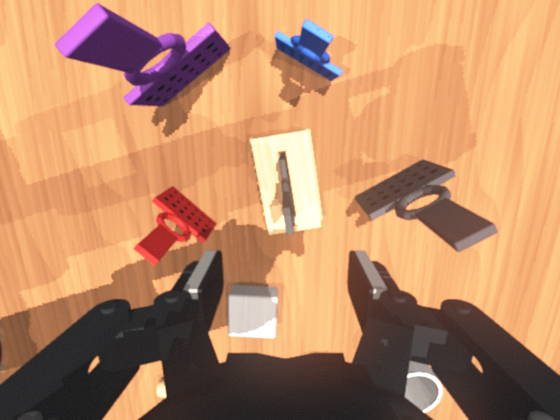

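The second view shows the plate from (283,153) to the tang end at (290,232), nearly edge-on. I'll segment it and triangulate.

Run:
```python
from h import *
e={}
for tag,roi in(("w1",(262,125,312,200)),("w2",(262,145,312,245))):
    im,D,C=load("wrist",tag);x0,y0,x1,y1=roi
    s=cv2.cvtColor(im,cv2.COLOR_RGB2HSV)
    m=((s[:,:,1]<85)&(s[:,:,2]<140)).astype(np.uint8);k=np.zeros_like(m);k[y0:y1,x0:x1]=m[y0:y1,x0:x1]
    n,l,st,c=cv2.connectedComponentsWithStats(k,connectivity=8);i=1+st[1:,4].argmax();ys,xs=np.where(l==i)
    print(tag,st[i])
    for y in range(ys.min(),ys.max()+1,4):r=xs[ys==y];print((y,r.min(),r.max()),end=" ")
    print()
    bot=ys>=ys.max()-2;e[tag]=((xs[bot].mean(),ys.max()+.5),C)
    print(e[tag][0])
    # rack outline on z=.032
    b=((s[:,:,1]>40)&(s[:,:,1]<130)&(s[:,:,2]>190)).astype(np.uint8);b[:110]=0;b[245:]=0;b[:,:245]=0;b[:,330:]=0
    b=cv2.morphologyEx(b,cv2.MORPH_OPEN,np.ones((3,3)))
    cs=max(cv2.findContours(b,0,1)[0],key=cv2.contourArea)
    w=onz(cs.reshape(-1,2),.032,C);print("rack",cv2.minAreaRect((w[:,:2]*1000).astype(np.float32)))
    for zz in(.15,):print("tang bottom-end at z .15",onz([e[tag][0]],zz,C))
print(two(*e["w1"],*e["w2"]))
```

```text
w1 [281 132  12  52 155]
(132, np.int64(282), np.int64(284)) (136, np.int64(284), np.int64(285)) (140, np.int64(285), np.int64(285)) (144, np.int64(285), np.int64(286)) (148, np.int64(282), np.int64(286)) (152, np.int64(282), np.int64(287)) (156, np.int64(283), np.int64(288)) (160, np.int64(284), np.int64(288)) (164, np.int64(283), np.int64(289)) (168, np.int64(289), np.int64(290)) (172, np.int64(289), np.int64(290)) (176, np.int64(290), np.int64(290)) (180, np.int64(291), np.int64(291)) 
(np.float64(291.5), np.float64(183.5))
rack ((504.3143615722656, 238.04949951171875), (39.146278381347656, 98.63548278808594), 9.251139640808105)
tang bottom-end at z .15 [[0.52335886 0.22385785 0.15      ]]
w2 [280 154  14  68 177]
(154, np.int64(281), np.int64(283)) (158, np.int64(281), np.int64(284)) (162, np.int64(285), np.int64(285)) (166, np.int64(286), np.int64(286)) (170, np.int64(286), np.int64(286)) (174, np.int64(287), np.int64(287)) (178, np.int64(283), np.int64(288)) (182, np.int64(282), np.int64(288)) (186, np.int64(282), np.int64(288)) (190, np.int64(283), np.int64(289)) (194, np.int64(289), np.int64(290)) (198, np.int64(289), np.int64(291)) (202, np.int64(291), np.int64(291)) (206, np.int64(287), np.int64(292)) (210, np.int64(290), np.int64(290)) (214, np.int64(290), np.int64(291)) (218, np.int64(292), np.int64(292)) 
(np.float64(292.0), np.float64(221.5))
rack ((498.9993591308594, 235.38314819335938), (26.674699783325195, 92.0345230102539), 9.473434448242188)
tang bottom-end at z .15 [[0.52204762 0.23232753 0.15      ]]
(array([0.52417153, 0.20939925, 0.08493614]), np.float64(0.0011784365824003525))
```

Run:
```python
from h import *
a=load("wrist","w1")[0][110:210,240:330];b=load("wrist","w2")[0][130:250,240:330]
f=lambda i:cv2.copyMakeBorder(cv2.resize(i,None,fx=4.4,fy=4.4,interpolation=cv2.INTER_NEAREST),0,int(528-i.shape[0]*4.4),0,0,0)
cv2.imwrite("pics/c2.png",np.hstack([f(a),f(b)])[:,:,::-1])
```

```text
Traceback (most recent call last):
ValueError: all the input array dimensions except for the concatenation axis must match exactly, but along dimension 0, the array at index 0 has size 527 and the array at index 1 has size 528
```

Run:
```python
from h import *
a=load("wrist","w1")[0][100:220,240:330];b=load("wrist","w2")[0][130:250,240:330]
f=lambda i:cv2.resize(i,(396,528),interpolation=cv2.INTER_NEAREST)
cv2.imwrite("pics/c2.png",np.hstack([f(a),f(b)])[:,:,::-1])
```

```text
(no output)
```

View pics/c2.png

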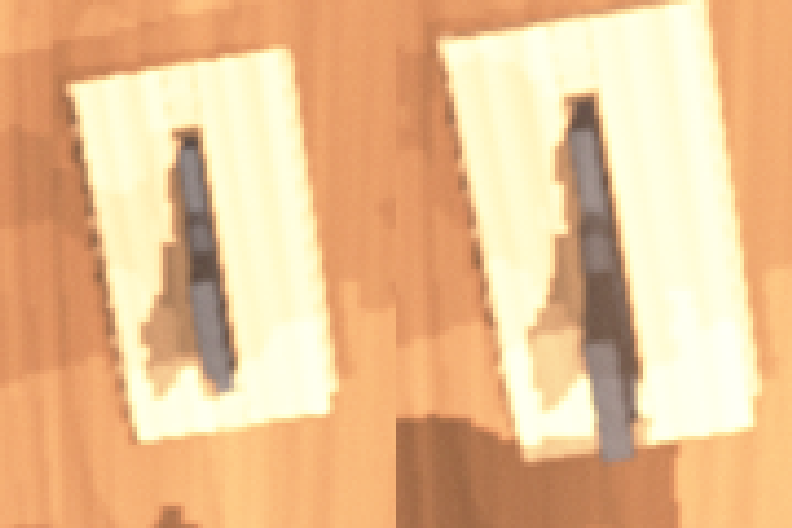

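The enlarged crops show the tang's top face as a light bar. In w1 its ends are near (286.1,163.8) and (289.7,188.1); in w2 they are near (286.3,207.5) and (290.2,234).

Run:
```python
from h import *
C1=load("wrist","w1")[2];C2=load("wrist","w2")[2]
for a,b in(((286.1,163.8),(286.3,207.5)),((289.7,188.1),(290.2,234)),((287.9,176),(288.3,220.7))):print(two(a,C1,b,C2), onz([b],.15,C2),onz([a],.15,C1))
# rack corners on top face z=.032
for C,off,P in((C1,(240,100),[(68,85),(292,48),(335,410),(140,440)]),(C2,(240,130),[(44,38),(315,2),(358,428),(128,460)])):
    w=onz([(x/4.4-.5+off[0],y/4.4-.5+off[1]) for x,y in P],.032,C)[:,:2];print(w.round(4).tolist(),w.mean(0),np.linalg.norm(np.roll(w,-1,0)-w,axis=1).round(4),[round(float(np.degrees(np.arctan2(*(b)[::-1]))),1) for b in(w[1]-w[0],w[2]-w[3],w[1]-w[2],w[0]-w[3])])
```

```text
(array([0.51779419, 0.24313353, 0.14964913]), np.float64(0.00019208689245812718)) [[0.51769668 0.24323979 0.15      ]] [[0.51788899 0.24318951 0.15      ]]
(array([0.52156384, 0.21463739, 0.13071682]), np.float64(0.0007962335601857565)) [[0.52081682 0.22229456 0.15      ]] [[0.52165462 0.21921904 0.15      ]]
(array([0.51962684, 0.2291243 , 0.13908554]), np.float64(0.0004612437767862982)) [[0.51927391 0.23293991 0.15      ]] [[0.51975184 0.23128382 0.15      ]]
[[0.4777, 0.2823], [0.5429, 0.2932], [0.5592, 0.1851], [0.4984, 0.1748]] [0.51954025 0.23386743] [0.0661 0.1094 0.0616 0.1094] [9.5, 9.6, 98.6, 100.9]
[[0.4786, 0.2839], [0.5436, 0.2928], [0.558, 0.1846], [0.498, 0.1752]] [0.51954505 0.23413076] [0.0656 0.1092 0.0608 0.1105] [7.8, 8.9, 97.6, 100.1]
```

Emit:
jog_arm --steps '[{"delta_rot":[0,0,0],"linear":[-0.0077,0.0016,0],"grip":0.06},{"delta_rot":[0,0,-4.35],"linear":[0,0,0.01],"grip":0.06},{"delta_rot":[0,0,-4.35],"linear":[0,0,0.02],"grip":0.06},{"delta_rot":[0,0,0],"linear":[0,0,0.03],"grip":0.06},{"delta_rot":[0,0,0],"linear":[0,0,0.03],"grip":0.06},{"delta_rot":[0,0,0],"linear":[0,0,0.02],"grip":0.05},{"delta_rot":[0,0,0],"linear":[0,0,0.009],"grip":0.04},{"delta_rot":[0,0,0],"linear":[0,0,0],"grip":0.025},{"delta_rot":[0,0,0],"linear":[0,0,0],"grip":0.025}]'

```text
t: 3.5
tool_pos: [0.5214, 0.2325, 0.1145]
tool_rot: [2.038, 2.388, 0.004]
contact_force: [0.2, -1.9, 0.6]
opening: 0.0247
grip_force: 0.0
```

Run:
```python
from h import *
o,im,D=snap("wrist","w3");print(o["t"],o["tool_pos"],o["opening"],o["contact_force"])
b=snap("scene","s3")[1][100:240,240:440]
cv2.imwrite("pics/c3.png",cv2.resize(np.hstack([cv2.resize(b,(400,280),interpolation=2),im[140:420,80:480]]),(800,280))[:,:,::-1])
```

```text
3.5 [0.52139384 0.2325025  0.11448865] 0.02473412732557601 [ 0.2218687  -1.90718313  0.60115835]
```

View pics/c3.png

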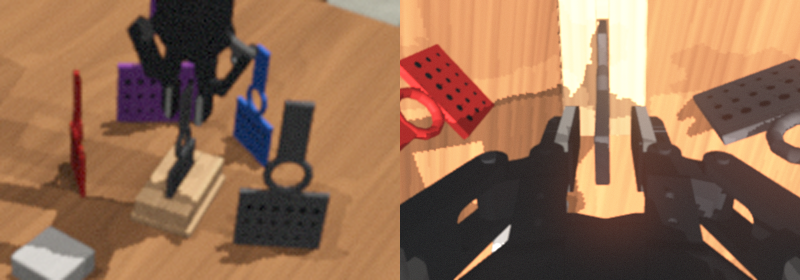

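The tang stands between the pads, parallel to them and about 2 mm toward -y of the tool. I'll correct that and close.

Emit:
jog_arm --steps '[{"delta_rot":[0,0,0],"linear":[0,-0.002,0.002],"grip":0.02},{"delta_rot":[0,0,0],"linear":[0,0,0],"grip":0.012},{"delta_rot":[0,0,0],"linear":[0,0,0],"grip":0.006},{"delta_rot":[0,0,0],"linear":[0,0,0],"grip":0.0},{"delta_rot":[0,0,0],"linear":[0,0,0],"grip":0.0},{"delta_rot":[0,0,0],"linear":[0,0,0],"grip":0.0},{"delta_rot":[0,0,0],"linear":[0,0,0],"grip":0.0}]' --newtons 80

```text
t: 4.3
tool_pos: [0.5185, 0.2323, 0.1108]
tool_rot: [2.039, 2.389, 0.002]
contact_force: [1.0, 0.8, 2.3]
opening: 0.0052
grip_force: 78.5
```

Emit:
jog_arm --steps '[{"delta_rot":[0,0,0],"linear":[0,0,-0.01],"grip":0.0},{"delta_rot":[0,0,0],"linear":[0,0,-0.01],"grip":0.0},{"delta_rot":[0,0,0],"linear":[0,0,-0.02],"grip":0.0},{"delta_rot":[0,0,0],"linear":[0,0,-0.04],"grip":0.0},{"delta_rot":[0,0,0],"linear":[0,0,-0.04],"grip":0.0},{"delta_rot":[0,0,0],"linear":[0,0,-0.04],"grip":0.0},{"delta_rot":[0,0,0],"linear":[0,0,-0.04],"grip":0.0},{"delta_rot":[0,0,0],"linear":[0,0,0],"grip":0.0},{"delta_rot":[0,0,0],"linear":[0,0,0],"grip":0.0}]'

```text
t: 5.2
tool_pos: [0.5175, 0.232, 0.3106]
tool_rot: [-2.039, -2.389, 0.001]
contact_force: [-1.1, -0.3, -4.2]
opening: 0.0052
grip_force: 79.0
```

Run:
```python
from h import *
o,im,D=snap("wrist","w4");print(o["t"],o["tool_pos"],o["opening"],o["contact_force"],o["wrist_torque"],o["q"])
so,b,DS=snap("scene","s4");to,t,DT=snap("top","t4")
cv2.imwrite("pics/c4.png",np.hstack([cv2.resize(b[20:300,180:440],(390,420)),im[:,75:485]])[:,:,::-1])
```

```text
5.2 [0.51752403 0.23204201 0.3106114 ] 0.005193613661315893 [-1.05926465 -0.27795636 -4.15188039] [-0.04045748  0.00124246  0.00310929] [ 2.90234944e-01 -1.19441626e-01  1.65026522e+00  1.20267578e-04
  1.61128308e+00  1.32325346e-01]
```

View pics/c4.png

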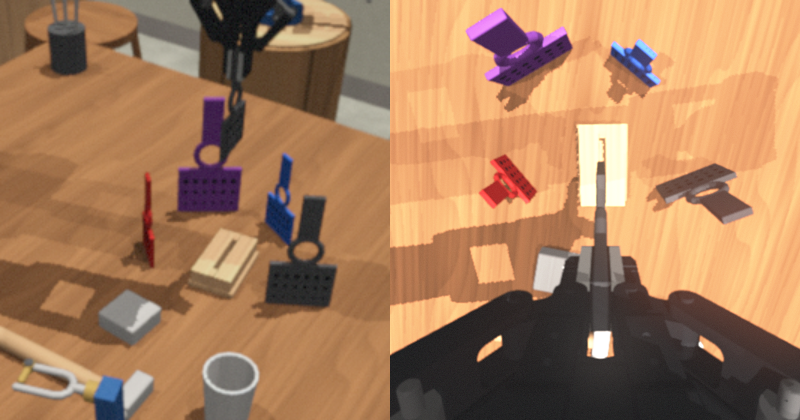

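The plate is held straight and clear of the rack. The hook is measured next from both fixed cameras.

Run:
```python
from h import *
vv,uu=np.mgrid[0:420,0:560];px=np.c_[uu.ravel(),vv.ravel()].astype(float)
out=[]
for n,tag in(("top","top0"),("scene","scene0"),("top","t4"),("scene","s4")):
    im,D,C=load(n,tag);W=ondepth(px,D,C);g=cv2.cvtColor(im,cv2.COLOR_RGB2HSV).reshape(-1,3).astype(int)
    reg=(D.ravel()>0)&(W[:,0]>.45)&(W[:,0]<.75)&(W[:,1]<-.09)&(W[:,1]>-.27)
    blue=(g[:,0]>100)&(g[:,0]<125)&(g[:,1]>120)
    base=reg&blue&(W[:,2]<.02);r=cv2.minAreaRect((W[base,:2]*1000).astype(np.float32))
    pt=reg&blue&(W[:,2]>.152);rp=cv2.minAreaRect((W[pt,:2]*1000).astype(np.float32))
    print(tag,"base",np.round(r[0],1),np.round(r[1],1),round(r[2],1),"post",W[pt].mean(0).round(4),np.round(rp[1],1),round(rp[2],1),"base z",W[base,2].mean().round(4))
    lp=reg&~blue&(W[:,2]>.138)&(W[:,2]<.165)
    gray=lp&(g[:,1]<70);gold=lp&(g[:,0]>12)&(g[:,0]<32)&(g[:,1]>=90)
    print(" loop",gray.sum(),W[gray].mean(0).round(4),"zpct",np.percentile(W[gray,2],[5,50,95]).round(4),"gold",gold.sum())
    for p,w in zip(px[gold],W[gold]):
        pass
    np.savez(f"pics/lp_{tag}.npz",gray=W[gray],gold=W[gold],base=W[base],pg=px[gray],pgo=px[gold])
    gs=W[gold];print(" gold near nose",gs[gs[:,0]<.56].mean(0).round(4),(gs[:,0]<.56).sum(),"collar",gs[gs[:,0]>.57].mean(0).round(4),(gs[:,0]>.57).sum())
# base edges / yaw from merged
b=np.vstack([np.load(f"pics/lp_{t}.npz")["base"] for t in("top0","scene0")]);print(cv2.minAreaRect((b[:,:2]*1000).astype(np.float32)))
# draw top-down map of loop points
I=np.full((500,640,3),255,np.uint8)
for t,c in(("top0",(0,0,255)),("scene0",(255,0,0))):
    z=np.load(f"pics/lp_{t}.npz")
    for k in("gray","gold"):
        for w in z[k]:
            cv2.circle(I,(int((w[0]-.5)*4000),int((-.10-w[1])*4000)),3,c if k=="gray" else (0,180,180) if t=="top0" else (0,120,0),-1)
for i in range(0,16):cv2.line(I,(i*40,0),(i*40,8 if i%5 else 25),0,1);cv2.line(I,(0,i*40),(8 if i%5 else 25,i*40),0,1)
cv2.imwrite("pics/map.png",I)
```

```text
top0 base [ 600.4 -156.3] [97.2 85.8] 20.5 post [ 0.6169 -0.149   0.1614] [19.2 27. ] 21.4 base z 0.0081
 loop 253 [ 0.5669 -0.1697  0.1534] zpct [0.1488 0.1536 0.1588] gold 108
 gold near nose [ 0.5301 -0.1774  0.1533] 45 collar [ 0.6013 -0.156   0.1574] 63
scene0 base [ 602.9 -159.4] [98.5 89.5] 19.8 post [ 0.6221 -0.1553  0.1598] [20.  30.6] 18.8 base z 0.0071
 loop 489 [ 0.5666 -0.1726  0.1524] zpct [0.1488 0.1523 0.1569] gold 187
 gold near nose [ 0.5339 -0.18    0.1516] 79 collar [ 0.6036 -0.1624  0.1559] 108
t4 base [ 600.3 -156.9] [97.1 86.2] 19.1 post [ 0.617  -0.1492  0.1613] [18.8 27.8] 20.4 base z 0.0081
 loop 251 [ 0.5666 -0.1696  0.1534] zpct [0.1496 0.1533 0.1579] gold 110
 gold near nose [ 0.5301 -0.1773  0.1531] 46 collar [ 0.6015 -0.1564  0.1575] 64
s4 base [ 603.1 -159.3] [97.8 89.2] 19.5 post [ 0.622  -0.1551  0.1599] [19.7 28.9] 19.3 base z 0.0071
 loop 492 [ 0.5667 -0.1726  0.1525] zpct [0.1486 0.1524 0.1573] gold 184
 gold near nose [ 0.5335 -0.1799  0.1514] 76 collar [ 0.6037 -0.1626  0.156 ] 108
((602.3987426757812, -158.45626831054688), (99.32255554199219, 91.22840118408203), 20.54993438720703)
```

View pics/map.png

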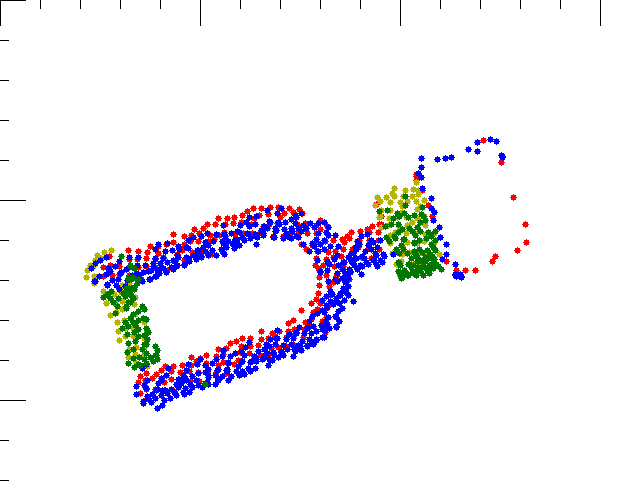

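The map shows the loop with yaw near 20°. The free arm is the lower bar with its nose near (0.535,-0.197), the spine is the upper bar, and the gate runs between them at the left. I'll fit axes in that frame.

Run:
```python
from h import *
psi=None
for t in("top0","scene0"):
    z=np.load(f"pics/lp_{t}.npz");G=z["gray"];a=np.radians(20)
    f=lambda W,a:np.c_[W[:,0]*np.cos(a)+W[:,1]*np.sin(a),-W[:,0]*np.sin(a)+W[:,1]*np.cos(a)]
    P=f(G,a);uF=P[:,0];c=np.median(P[:,1])
    mid=(P[:,1].min()+P[:,1].max())/2
    u0=P[P[:,1]<mid-.01][:,0].min();s=(uF>u0+.004)&(uF<u0+.042)
    for nm,k in(("free",s&(P[:,1]<mid-.008)),("spine",s&(P[:,1]>mid+.008)&(P[:,1]<mid+.03))):
        l=cv2.fitLine((G[k,:2]*1000).astype(np.float32),cv2.DIST_HUBER,0,.01,.01).ravel()
        print(t,nm,k.sum(),"yaw",np.degrees(np.arctan(l[1]/l[0])).round(2),"v pct",np.percentile(P[k,1],[2,50,98]).round(4),"z",G[k,2].mean().round(4))
    print(" tip u pct",np.percentile(P[P[:,1]<mid-.01][:,0],[0,1,3]).round(4),"bend inner? u near mid",np.percentile(P[abs(P[:,1]-mid)<.004][:,0],[0,5]).round(4))
    b=f(z["base"],a);print(" base u,v",np.percentile(b[:,0],[.5,99.5]).round(4),np.percentile(b[:,1],[.5,99.5]).round(4))
```

```text
top0 free 61 yaw 20.68 v pct [-0.3718 -0.3678 -0.3653] z 0.153
top0 spine 63 yaw 20.19 v pct [-0.3427 -0.3383 -0.3349] z 0.1533
 tip u pct [0.4351 0.4355 0.4364] bend inner? u near mid [0.4863 0.4875]
 base u,v [0.4627 0.5584] [-0.3945 -0.3099]
scene0 free 123 yaw 19.0 v pct [-0.3739 -0.3711 -0.3664] z 0.1518
scene0 spine 119 yaw 18.91 v pct [-0.3435 -0.3413 -0.3366] z 0.1519
 tip u pct [0.4339 0.4348 0.4366] bend inner? u near mid [0.4876 0.4886]
 base u,v [0.464  0.5606] [-0.3997 -0.3128]
```

Emit:
jog_arm --steps '[{"delta_rot":[0,0,-1.2],"linear":[0,0,0],"grip":0},{"delta_rot":[0,0,1.2],"linear":[-0.0365,-0.0083,0],"grip":0},{"delta_rot":[0,0,0],"linear":[-0.0365,-0.0083,0],"grip":0},{"delta_rot":[0,0,0],"linear":[-0.0365,-0.0083,0],"grip":0},{"delta_rot":[0,0,0],"linear":[-0.0365,-0.0083,0],"grip":0},{"delta_rot":[0,0,0],"linear":[-0.0365,-0.0083,0],"grip":0},{"delta_rot":[0,0,0],"linear":[-0.0365,-0.0083,0],"grip":0},{"delta_rot":[0,0,0],"linear":[-0.0365,-0.0083,0],"grip":0},{"delta_rot":[0,0,0],"linear":[-0.0365,-0.0083,0],"grip":0},{"delta_rot":[0,0,0],"linear":[-0.0365,-0.0083,0],"grip":0}]'

```text
t: 6.35
tool_pos: [0.4958, -0.1054, 0.3089]
tool_rot: [-2.037, -2.389, 0.001]
contact_force: [0.2, -0.7, -2.6]
opening: 0.0053
grip_force: 79.0
```

Emit:
jog_arm --steps '[{"delta_rot":[0,0,0],"linear":[-0.0365,-0.0083,0],"grip":0},{"delta_rot":[0,0,0],"linear":[-0.0365,-0.0083,0],"grip":0},{"delta_rot":[0,0,0],"linear":[-0.0365,-0.0083,0],"grip":0},{"delta_rot":[0,0,-3.6],"linear":[0,0,0],"grip":0},{"delta_rot":[0,0,-3.6],"linear":[0,0,0],"grip":0},{"delta_rot":[0,0,-3.6],"linear":[0,0,0],"grip":0},{"delta_rot":[0,0,0],"linear":[0,0,0],"grip":0},{"delta_rot":[0,0,0],"linear":[0,0,0],"grip":0},{"delta_rot":[0,0,0],"linear":[0,0,0],"grip":0}]'

```text
t: 7.25
tool_pos: [0.4892, -0.2159, 0.3098]
tool_rot: [-1.805, -2.57, 0.0]
contact_force: [0.4, -0.4, -2.5]
opening: 0.0049
grip_force: 79.0
```

Emit:
jog_arm --steps '[{"delta_rot":[0,0,0],"linear":[0,0,0.02],"grip":0},{"delta_rot":[0,0,0],"linear":[0,0,0.04],"grip":0},{"delta_rot":[0,0,0],"linear":[0,0,0.04],"grip":0},{"delta_rot":[0,0,0],"linear":[0,0,0.02],"grip":0},{"delta_rot":[0,0,0],"linear":[0,0,0.01],"grip":0},{"delta_rot":[0,0,0],"linear":[0,0,0],"grip":0},{"delta_rot":[0,0,0],"linear":[0,0,0],"grip":0},{"delta_rot":[0,0,0],"linear":[0,0,0],"grip":0}]'

```text
t: 8.05
tool_pos: [0.4905, -0.2168, 0.1827]
tool_rot: [1.803, 2.568, 0.0]
contact_force: [-0.2, -0.6, -2.8]
opening: 0.0053
grip_force: 79.0
```

Run:
```python
from h import *
vv,uu=np.mgrid[0:420,0:560];px=np.c_[uu.ravel(),vv.ravel()].astype(float);a=np.radians(20)
ims=[]
for n in("top","scene"):
    o,im,D=snap(n,n+"5");ims.append(im);C=cam(n);W=ondepth(px,D,C)
    if n=="top":print(o["t"],o["tool_pos"],o["tool_rot"],o["contact_force"]);tp=o["tool_pos"];print("tcp u,v",tp[0]*np.cos(a)+tp[1]*np.sin(a),-tp[0]*np.sin(a)+tp[1]*np.cos(a))
    u=W[:,0]*np.cos(a)+W[:,1]*np.sin(a);v=-W[:,0]*np.sin(a)+W[:,1]*np.cos(a)
    g=cv2.cvtColor(im,cv2.COLOR_RGB2HSV).reshape(-1,3).astype(int)
    m=(D.ravel()>0)&(abs(u-.387)<.03)&(abs(v+.3695)<.06)&(W[:,2]>.06)&(W[:,2]<.172)
    print(n,m.sum())
    for lo in np.arange(.07,.172,.008):
        s=m&(W[:,2]>=lo)&(W[:,2]<lo+.008)
        if s.sum()>5:print(round(lo,3),s.sum(),"u",np.percentile(u[s],[5,50,95]).round(4),"v",np.percentile(v[s],[2,50,98]).round(4))
cv2.imwrite("pics/c5.png",np.hstack([cv2.resize(ims[1][200:320,100:300],(500,300)),cv2.resize(ims[0][150:270,320:440],(300,300))])[:,:,::-1])
```

```text
8.05 [ 0.49046488 -0.21682535  0.18268827] [1.80303827e+00 2.56788651e+00 3.62658028e-04] [-0.16317454 -0.60952744 -2.76871423]
tcp u,v 0.3867275941545494 -0.37149805564754945
top 43
0.134 18 u [0.3851 0.388  0.3904] v [-0.3501 -0.3423 -0.3366]
scene 978
0.078 53 u [0.3894 0.3906 0.3916] v [-0.4065 -0.3786 -0.3384]
0.086 93 u [0.3892 0.3909 0.3917] v [-0.4064 -0.3766 -0.3406]
0.094 98 u [0.3896 0.3907 0.3919] v [-0.4057 -0.3736 -0.3384]
0.102 101 u [0.3888 0.3907 0.3918] v [-0.4063 -0.3796 -0.3381]
0.11 111 u [0.388  0.3907 0.3916] v [-0.4067 -0.3736 -0.3386]
0.118 98 u [0.3874 0.3907 0.3917] v [-0.4064 -0.3786 -0.3389]
0.126 112 u [0.388  0.3906 0.3915] v [-0.4065 -0.3772 -0.3386]
0.134 145 u [0.3853 0.3894 0.3914] v [-0.4055 -0.3745 -0.3388]
0.142 53 u [0.386  0.3893 0.3913] v [-0.3891 -0.3641 -0.3566]
0.15 35 u [0.3848 0.3897 0.3913] v [-0.391  -0.3865 -0.3539]
0.158 43 u [0.3858 0.3899 0.3913] v [-0.3889 -0.3847 -0.3556]
0.166 36 u [0.3859 0.3901 0.3913] v [-0.3856 -0.3793 -0.3612]
```

The held plate is vertical, with its centre about 2.5 mm to the -v side of the free arm and its eye about 3.5 mm high. I'll correct that and advance to just short of the nose.

Emit:
jog_arm --steps '[{"delta_rot":[0,0,0],"linear":[0.0025,0,0.0035],"grip":0},{"delta_rot":[0,0,0],"linear":[0,0.01,0],"grip":0},{"delta_rot":[0,0,0],"linear":[0,0.01,0],"grip":0},{"delta_rot":[0,0,0],"linear":[0,0.01,0],"grip":0},{"delta_rot":[0,0,0],"linear":[0,0.004,0],"grip":0},{"delta_rot":[0,0,0],"linear":[0,0,0],"grip":0},{"delta_rot":[0,0,0],"linear":[0,0,0],"grip":0}]'

```text
t: 8.85
tool_pos: [0.5205, -0.2022, 0.1766]
tool_rot: [-1.805, -2.571, 0.0]
contact_force: [-0.6, -0.2, -2.5]
opening: 0.005
grip_force: 79.1
```

```bash
cat >> h.py <<'E'
def st():
    o=ctrl.get_obs();a=np.radians(20);p=o["tool_pos"];f=o["contact_force"]
    g=lambda w:np.round([w[0]*np.cos(a)+w[1]*np.sin(a),-w[0]*np.sin(a)+w[1]*np.cos(a),w[2]],4)
    print(round(o["t"],2),"tcp uvz",g(p),"F uvz",g(f).round(2),"torq",g(o["wrist_torque"]).round(3),"grip",o["opening"])
E
python3 - <<'E'
from h import *
st()
ims=[]
vv,uu=np.mgrid[0:420,0:560];px=np.c_[uu.ravel(),vv.ravel()].astype(float);a=np.radians(20)
o,im,D=snap("scene","scene6");C=cam("scene");o,t,_=snap("top","top6")
cv2.imwrite("pics/c6.png",np.hstack([cv2.resize(im[210:330,120:300],(480,320),interpolation=2),cv2.resize(t[150:270,330:450],(320,320),interpolation=2)])[:,:,::-1])
W=ondepth(px,D,C);u=W[:,0]*np.cos(a)+W[:,1]*np.sin(a);v=-W[:,0]*np.sin(a)+W[:,1]*np.cos(a)
m=(D.ravel()>0)&(abs(u-.421)<.008)&(abs(v+.3695)<.06)
for lo,hi in((.08,.125),(.142,.158)):
    s=m&(W[:,2]>lo)&(W[:,2]<hi);print(s.sum(),np.percentile(u[s],[5,50,95]).round(4),np.percentile(v[s],[2,50,98]).round(4))
s=m&(W[:,2]<.11);print("bottom",np.percentile(W[s&(W[:,2]>.06),2],[1,3]))
E
```

```text
8.85 tcp uvz [ 0.4199 -0.368   0.1766] F uvz [-0.66  0.03 -2.52] torq [-0.04   0.012 -0.052] grip 0.004990453735907614
468 [0.4206 0.4239 0.4248] [-0.4029 -0.3772 -0.3367]
68 [0.4187 0.4226 0.4247] [-0.3868 -0.3827 -0.3525]
bottom [0.07654102 0.07688066]
```

View pics/c6.png

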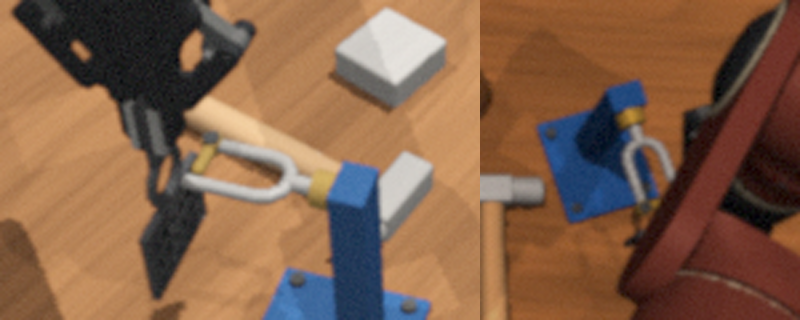

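The crop shows the ring facing the nose, with the nose tip in line with the hole. I'll advance slowly, watching the force.

Emit:
jog_arm --steps '[{"delta_rot":[0,0,0],"linear":[0,0.0015,-0.001],"grip":0},{"delta_rot":[0,0,0],"linear":[0,0.0015,0],"grip":0},{"delta_rot":[0,0,0],"linear":[0,0.0015,0],"grip":0},{"delta_rot":[0,0,0],"linear":[0,0.0015,0],"grip":0},{"delta_rot":[0,0,0],"linear":[0,0.001,0],"grip":0},{"delta_rot":[0,0,0],"linear":[0,0.001,0],"grip":0},{"delta_rot":[0,0,0],"linear":[0,0,0],"grip":0}]'

```text
t: 9.65
tool_pos: [0.528, -0.1995, 0.1778]
tool_rot: [-1.805, -2.571, -0.0]
contact_force: [-0.5, -1.0, -3.5]
opening: 0.0052
grip_force: 79.1
```

Emit:
jog_arm --steps '[{"delta_rot":[0,0,0],"linear":[0,0.001,0],"grip":0},{"delta_rot":[0,0,0],"linear":[0,0.001,0],"grip":0},{"delta_rot":[0,0,0],"linear":[0,0.001,0],"grip":0},{"delta_rot":[0,0,0],"linear":[0,0,0],"grip":0}]'

```text
t: 10.05
tool_pos: [0.5302, -0.1986, 0.1776]
tool_rot: [-1.804, -2.57, 0.002]
contact_force: [-3.7, 0.2, -2.5]
opening: 0.0049
grip_force: 79.2
```

Emit:
jog_arm --steps '[{"delta_rot":[0,0,0],"linear":[0,0.001,0],"grip":0},{"delta_rot":[0,0,0],"linear":[0,0.001,0],"grip":0},{"delta_rot":[0,0,0],"linear":[0,0.001,0],"grip":0},{"delta_rot":[0,0,0],"linear":[0,0,0],"grip":0}]'

```text
t: 10.45
tool_pos: [0.5327, -0.1981, 0.1776]
tool_rot: [-1.804, -2.57, 0.004]
contact_force: [-5.3, -2.0, -1.9]
opening: 0.0048
grip_force: 79.3
```

```bash
python3 -c "
from h import *
st()"
```

```text
10.45 tcp uvz [ 0.4328 -0.3683  0.1776] F uvz [-5.68 -0.1  -1.9 ] torq [-0.048  1.19   0.11 ] grip 0.004764389477355985
```

Emit:
jog_arm --steps '[{"delta_rot":[0,0,0],"linear":[0,0.001,0],"grip":0},{"delta_rot":[0,0,0],"linear":[0,0.001,0],"grip":0},{"delta_rot":[0,0,0],"linear":[0,0,0],"grip":0}]'

```text
t: 10.75
tool_pos: [0.5343, -0.1977, 0.1776]
tool_rot: [-1.804, -2.57, 0.005]
contact_force: [-5.5, -2.4, -1.1]
opening: 0.0051
grip_force: 79.3
```

Emit:
jog_arm --steps '[{"delta_rot":[0,0,0],"linear":[0,0.001,0],"grip":0},{"delta_rot":[0,0,0],"linear":[0,0.001,0],"grip":0},{"delta_rot":[0,0,0],"linear":[0,0,0],"grip":0}]'

```text
t: 11.05
tool_pos: [0.5359, -0.1971, 0.1776]
tool_rot: [-1.804, -2.569, 0.006]
contact_force: [-7.6, -3.0, -0.5]
opening: 0.0052
grip_force: 79.4
```

```bash
cat > g.py <<'E'
from h import *
import sys
st()
vv,uu=np.mgrid[0:420,0:560];px=np.c_[uu.ravel(),vv.ravel()].astype(float);a=np.radians(20)
def an(im,D,C,lab):
    W=ondepth(px,D,C);u=W[:,0]*np.cos(a)+W[:,1]*np.sin(a);v=-W[:,0]*np.sin(a)+W[:,1]*np.cos(a)
    g=cv2.cvtColor(im,cv2.COLOR_RGB2HSV).reshape(-1,3).astype(int)
    m=(D.ravel()>0)&(u>.42)&(u<.485)&(abs(v+.355)<.035)&(W[:,2]>.138)&(W[:,2]<.165)
    k=m&(g[:,0]>12)&(g[:,0]<32)&(g[:,1]>=90)
    if k.sum()>5:
        l=cv2.fitLine((np.c_[u,v][k]*1000).astype(np.float32),cv2.DIST_HUBER,0,.01,.01).ravel()
        print(lab,k.sum(),"u",np.percentile(u[k],[5,50,95]).round(4),"v",np.percentile(v[k],[5,50,95]).round(4),"dir",l[:2].round(2),"z",W[k,2].mean().round(3))
    d=(D.ravel()>0)&(abs(u-.44)<.06)&(abs(v+.37)<.06)&(W[:,2]>.07)&(W[:,2]<.14)&(g[:,2]<110)&(g[:,1]<90)
    for lo,hi in((.07,.1),(.1,.135)):
        s=d&(W[:,2]>lo)&(W[:,2]<hi)
        if s.sum()>5:print("  plate",s.sum(),"u",np.percentile(u[s],[5,50,95]).round(4),"v",np.percentile(v[s],[2,98]).round(4),"zmin",W[s,2].min().round(4))
o,im,D=snap("scene",sys.argv[1]);an(*load("scene","scene0"),"ref");an(im,D,cam("scene"),"now")
E
python3 g.py s7
```

```text
11.05 tcp uvz [ 0.4362 -0.3685  0.1776] F uvz [-8.21 -0.21 -0.54] torq [-0.1    1.525  0.165] grip 0.005183031632275462
ref 79 u [0.4358 0.4403 0.4435] v [-0.3628 -0.3519 -0.3415] dir [0.13 0.99] z 0.152
now 85 u [0.435  0.4441 0.4507] v [-0.3858 -0.3537 -0.3437] dir [0.17 0.99] z 0.152
  plate 194 u [0.4381 0.4393 0.4401] v [-0.4027 -0.3374] zmin 0.0781
  plate 323 u [0.4368 0.4394 0.4403] v [-0.4033 -0.3452] zmin 0.1001
```

The gate is swinging (its inner end moved 7 mm in), so I'll continue gently.

Emit:
jog_arm --steps '[{"delta_rot":[0,0,0],"linear":[0,0.001,0],"grip":0},{"delta_rot":[0,0,0],"linear":[0,0.001,0],"grip":0},{"delta_rot":[0,0,0],"linear":[0,0,0],"grip":0}]'

```text
t: 11.4
tool_pos: [0.5376, -0.1966, 0.1772]
tool_rot: [-1.804, -2.569, 0.007]
contact_force: [-6.9, -4.4, -2.4]
opening: 0.0053
grip_force: 79.3
```

```bash
python3 g.py s8
```

```text
11.4 tcp uvz [ 0.4379 -0.3686  0.1772] F uvz [-7.98 -1.77 -2.42] torq [-0.371  1.51   0.162] grip 0.005275035929205938
ref 79 u [0.4358 0.4403 0.4435] v [-0.3628 -0.3519 -0.3415] dir [0.13 0.99] z 0.152
now 77 u [0.4364 0.4454 0.4524] v [-0.3843 -0.3533 -0.3412] dir [ 0.19 -0.98] z 0.152
  plate 199 u [0.4396 0.4408 0.4416] v [-0.4033 -0.338 ] zmin 0.078
  plate 325 u [0.4386 0.441  0.4419] v [-0.4034 -0.3456] zmin 0.1001
```

Emit:
jog_arm --steps '[{"delta_rot":[0,0,0],"linear":[0,0.001,0],"grip":0},{"delta_rot":[0,0,0],"linear":[0,0.001,0],"grip":0},{"delta_rot":[0,0,0],"linear":[0,0.001,0],"grip":0}]'

```text
t: 11.75
tool_pos: [0.5401, -0.1959, 0.1768]
tool_rot: [-1.804, -2.569, 0.009]
contact_force: [-6.5, -6.2, -3.7]
opening: 0.0048
grip_force: 79.0
```

Emit:
jog_arm --steps '[{"delta_rot":[0,0,0],"linear":[0,0.001,0],"grip":0},{"delta_rot":[0,0,0],"linear":[0,0.001,0],"grip":0},{"delta_rot":[0,0,0],"linear":[0,0.001,0],"grip":0}]'

```text
t: 12.05
tool_pos: [0.5431, -0.1952, 0.1767]
tool_rot: [-1.805, -2.569, 0.009]
contact_force: [-6.1, -6.2, -4.3]
opening: 0.0049
grip_force: 79.0
```

```bash
python3 g.py s9
```

```text
12.05 tcp uvz [ 0.4436 -0.3692  0.1767] F uvz [-7.79 -3.72 -4.29] torq [-0.788  1.497  0.167] grip 0.004906494798462756
ref 79 u [0.4358 0.4403 0.4435] v [-0.3628 -0.3519 -0.3415] dir [0.13 0.99] z 0.152
now 59 u [0.4428 0.4513 0.458 ] v [-0.3724 -0.3529 -0.3457] dir [ 0.68 -0.73] z 0.151
  plate 194 u [0.4452 0.4466 0.4474] v [-0.4043 -0.3387] zmin 0.0783
  plate 328 u [0.4441 0.4468 0.4476] v [-0.4044 -0.3423] zmin 0.1
```

Emit:
jog_arm --steps '[{"delta_rot":[0,0,0],"linear":[0,0.001,0],"grip":0},{"delta_rot":[0,0,0],"linear":[0,0.001,0],"grip":0},{"delta_rot":[0,0,0],"linear":[0,0.001,0],"grip":0},{"delta_rot":[0,0,0],"linear":[0,0.001,0],"grip":0}]'

```text
t: 12.5
tool_pos: [0.5477, -0.194, 0.1772]
tool_rot: [1.806, 2.57, -0.008]
contact_force: [-3.6, -6.5, -3.3]
opening: 0.0052
grip_force: 79.1
```

Emit:
jog_arm --steps '[{"delta_rot":[0,0,0],"linear":[0,0.001,0],"grip":0},{"delta_rot":[0,0,0],"linear":[0,0.001,0],"grip":0},{"delta_rot":[0,0,0],"linear":[0,0.001,0],"grip":0},{"delta_rot":[0,0,0],"linear":[0,0.001,0],"grip":0}]'

```text
t: 12.9
tool_pos: [0.5523, -0.1927, 0.1779]
tool_rot: [1.804, 2.569, -0.006]
contact_force: [-2.8, -5.6, -2.9]
opening: 0.0052
grip_force: 79.2
```

Emit:
jog_arm --steps '[{"delta_rot":[0,0,0],"linear":[0,0.001,0],"grip":0},{"delta_rot":[0,0,0],"linear":[0,0.001,0],"grip":0},{"delta_rot":[0,0,0],"linear":[0,0.001,0],"grip":0},{"delta_rot":[0,0,0],"linear":[0,0.001,0],"grip":0}]'

```text
t: 13.3
tool_pos: [0.5586, -0.1917, 0.1795]
tool_rot: [1.801, 2.563, -0.0]
contact_force: [5.3, -6.1, -1.8]
opening: 0.0052
grip_force: 79.3
```

```bash
python3 g.py s10
```

```text
13.3 tcp uvz [ 0.4593 -0.3712  0.1795] F uvz [ 2.93 -7.53 -1.83] torq [-1.48  -0.542 -0.017] grip 0.0052174147858447505
ref 79 u [0.4358 0.4403 0.4435] v [-0.3628 -0.3519 -0.3415] dir [0.13 0.99] z 0.152
  plate 165 u [0.4629 0.4641 0.465 ] v [-0.4069 -0.343 ] zmin 0.0805
  plate 369 u [0.4607 0.4638 0.4647] v [-0.4068 -0.3401] zmin 0.1002
```

Emit:
jog_arm --steps '[{"delta_rot":[0,0,0],"linear":[0,0.001,0],"grip":0},{"delta_rot":[0,0,0],"linear":[0,0.001,0],"grip":0},{"delta_rot":[0,0,0],"linear":[0,0.001,0],"grip":0},{"delta_rot":[0,0,0],"linear":[0,0,0],"grip":0}]'

```text
t: 13.75
tool_pos: [0.559, -0.188, 0.1775]
tool_rot: [-1.805, -2.571, -0.0]
contact_force: [0.4, 1.0, -2.8]
opening: 0.0048
grip_force: 79.2
```

```bash
python3 g.py s11
```

```text
13.75 tcp uvz [ 0.461  -0.3678  0.1775] F uvz [ 0.72  0.84 -2.75] torq [-0.023 -0.002 -0.004] grip 0.0048040201154256335
ref 79 u [0.4358 0.4403 0.4435] v [-0.3628 -0.3519 -0.3415] dir [0.13 0.99] z 0.152
now 37 u [0.4353 0.4398 0.465 ] v [-0.384  -0.3613 -0.354 ] dir [ 0.65 -0.76] z 0.152
  plate 177 u [0.4637 0.465  0.4658] v [-0.4024 -0.3368] zmin 0.0786
  plate 349 u [0.4615 0.465  0.4658] v [-0.4024 -0.3342] zmin 0.1001
```

The gate has snapped shut behind the eye. Next I'll draw back slowly to feel for the catch.

Emit:
jog_arm --steps '[{"delta_rot":[0,0,0],"linear":[0,-0.002,0],"grip":0},{"delta_rot":[0,0,0],"linear":[0,-0.002,0],"grip":0},{"delta_rot":[0,0,0],"linear":[0,-0.002,0],"grip":0},{"delta_rot":[0,0,0],"linear":[0,-0.002,0],"grip":0},{"delta_rot":[0,0,0],"linear":[0,-0.002,0],"grip":0},{"delta_rot":[0,0,0],"linear":[0,-0.001,0],"grip":0},{"delta_rot":[0,0,0],"linear":[0,-0.001,0],"grip":0},{"delta_rot":[0,0,0],"linear":[0,0,0],"grip":0},{"delta_rot":[0,0,0],"linear":[0,0,0],"grip":0}]'

```text
t: 14.7
tool_pos: [0.5477, -0.1924, 0.1778]
tool_rot: [1.805, 2.571, 0.0]
contact_force: [0.2, -0.0, -2.3]
opening: 0.0052
grip_force: 79.2
```

Emit:
jog_arm --steps '[{"delta_rot":[0,0,0],"linear":[0,-0.0005,0],"grip":0},{"delta_rot":[0,0,0],"linear":[0,-0.0005,0],"grip":0},{"delta_rot":[0,0,0],"linear":[0,0,0],"grip":0},{"delta_rot":[0,0,0],"linear":[0,0,0],"grip":0}]'

```text
t: 15.1
tool_pos: [0.5468, -0.1928, 0.1778]
tool_rot: [1.805, 2.571, 0.0]
contact_force: [-0.6, -0.3, -3.4]
opening: 0.0049
grip_force: 79.2
```

```bash
python3 -c "
from h import *
st()"
```

```text
15.1 tcp uvz [ 0.4479 -0.3681  0.1778] F uvz [-0.66 -0.11 -3.37] torq [ 0.001 -0.036  0.003] grip 0.004879655580132207
```

Emit:
jog_arm --steps '[{"delta_rot":[0,0,0],"linear":[0,-0.0005,0],"grip":0},{"delta_rot":[0,0,0],"linear":[0,-0.0005,0],"grip":0},{"delta_rot":[0,0,0],"linear":[0,0,0],"grip":0},{"delta_rot":[0,0,0],"linear":[0,0,0],"grip":0}]'

```text
t: 15.5
tool_pos: [0.5458, -0.1931, 0.1778]
tool_rot: [-1.805, -2.571, -0.0]
contact_force: [-0.7, -0.3, -2.3]
opening: 0.0054
grip_force: 79.2
```

Emit:
jog_arm --steps '[{"delta_rot":[0,0,0],"linear":[0,-0.0005,0],"grip":0},{"delta_rot":[0,0,0],"linear":[0,0,0],"grip":0},{"delta_rot":[0,0,0],"linear":[0,0,0],"grip":0}]'

```text
t: 15.8
tool_pos: [0.5453, -0.1933, 0.1778]
tool_rot: [1.805, 2.571, 0.0]
contact_force: [0.8, -0.5, -2.4]
opening: 0.0046
grip_force: 79.2
```

Emit:
jog_arm --steps '[{"delta_rot":[0,0,0],"linear":[0,-0.0005,0],"grip":0},{"delta_rot":[0,0,0],"linear":[0,0,0],"grip":0},{"delta_rot":[0,0,0],"linear":[0,0,0],"grip":0}]'

```text
t: 16.1
tool_pos: [0.5449, -0.1934, 0.1778]
tool_rot: [1.805, 2.571, -0.0]
contact_force: [0.5, 0.4, -2.6]
opening: 0.0051
grip_force: 79.2
```

```bash
python3 -c "
from h import *
st()"
```

```text
16.1 tcp uvz [ 0.4458 -0.3681  0.1778] F uvz [ 0.6   0.19 -2.58] torq [-0.043 -0.012  0.021] grip 0.005149675464707535
```

Emit:
jog_arm --steps '[{"delta_rot":[0,0,0],"linear":[0,-0.0005,0],"grip":0},{"delta_rot":[0,0,0],"linear":[0,0,0],"grip":0},{"delta_rot":[0,0,0],"linear":[0,0,0],"grip":0}]'

```text
t: 16.4
tool_pos: [0.5444, -0.1936, 0.1778]
tool_rot: [1.805, 2.571, -0.0]
contact_force: [-0.2, 0.8, -2.7]
opening: 0.0048
grip_force: 79.2
```

Emit:
jog_arm --steps '[{"delta_rot":[0,0,0],"linear":[0,-0.0005,0],"grip":0},{"delta_rot":[0,0,0],"linear":[0,0,0],"grip":0},{"delta_rot":[0,0,0],"linear":[0,0,0],"grip":0}]'

```text
t: 16.7
tool_pos: [0.5439, -0.1938, 0.1778]
tool_rot: [1.805, 2.571, 0.0]
contact_force: [0.2, -0.2, -2.4]
opening: 0.005
grip_force: 79.2
```

Emit:
jog_arm --steps '[{"delta_rot":[0,0,0],"linear":[0,-0.0005,0],"grip":0},{"delta_rot":[0,0,0],"linear":[0,0,0],"grip":0},{"delta_rot":[0,0,0],"linear":[0,0,0],"grip":0}]'

```text
t: 17.0
tool_pos: [0.5437, -0.1939, 0.1779]
tool_rot: [1.805, 2.571, 0.001]
contact_force: [0.9, 1.5, -3.0]
opening: 0.0051
grip_force: 79.2
```

Emit:
jog_arm --steps '[{"delta_rot":[0,0,0],"linear":[0,-0.0005,0],"grip":0},{"delta_rot":[0,0,0],"linear":[0,0,0],"grip":0},{"delta_rot":[0,0,0],"linear":[0,0,0],"grip":0}]'

```text
t: 17.3
tool_pos: [0.5434, -0.1939, 0.178]
tool_rot: [1.805, 2.57, 0.001]
contact_force: [3.6, 2.1, -3.6]
opening: 0.005
grip_force: 78.9
```

```bash
python3 g.py s12
```

```text
17.3 tcp uvz [ 0.4443 -0.3681  0.178 ] F uvz [ 4.1   0.71 -3.57] torq [ 0.109 -0.745 -0.084] grip 0.0050245046861164
ref 79 u [0.4358 0.4403 0.4435] v [-0.3628 -0.3519 -0.3415] dir [0.13 0.99] z 0.152
now 13 u [0.434  0.443  0.4484] v [-0.3847 -0.3669 -0.3532] dir [ 0.01 -1.  ] z 0.148
  plate 185 u [0.4478 0.4487 0.4495] v [-0.4025 -0.337 ] zmin 0.0797
  plate 363 u [0.4456 0.4486 0.4494] v [-0.4029 -0.3375] zmin 0.1
```

The catch is felt at u≈0.4445. I'll raise the pull to 8 N.

Emit:
jog_arm --steps '[{"delta_rot":[0,0,0],"linear":[0,-0.0005,0],"grip":0},{"delta_rot":[0,0,0],"linear":[0,0,0],"grip":0},{"delta_rot":[0,0,0],"linear":[0,0,0],"grip":0}]'

```text
t: 17.65
tool_pos: [0.5432, -0.194, 0.178]
tool_rot: [1.805, 2.57, 0.002]
contact_force: [4.0, 2.0, -4.2]
opening: 0.0049
grip_force: 79.1
```

```bash
python3 -c "
from h import *
st()"
```

```text
17.65 tcp uvz [ 0.4441 -0.3681  0.178 ] F uvz [ 4.47  0.51 -4.17] torq [ 0.055 -1.072 -0.13 ] grip 0.004888298830816764
```

Emit:
jog_arm --steps '[{"delta_rot":[0,0,0],"linear":[0,-0.0007,0],"grip":0},{"delta_rot":[0,0,0],"linear":[0,0,0],"grip":0},{"delta_rot":[0,0,0],"linear":[0,0,0],"grip":0}]'

```text
t: 17.95
tool_pos: [0.543, -0.1941, 0.178]
tool_rot: [1.804, 2.569, 0.004]
contact_force: [5.9, 1.7, -3.5]
opening: 0.0051
grip_force: 79.1
```

```bash
python3 -c "
from h import *
st()"
```

```text
17.95 tcp uvz [ 0.4439 -0.3681  0.178 ] F uvz [ 6.15 -0.38 -3.46] torq [ 0.055 -1.388 -0.085] grip 0.005051952474409095
```

Emit:
jog_arm --steps '[{"delta_rot":[0,0,0],"linear":[0,-0.0004,0],"grip":0},{"delta_rot":[0,0,0],"linear":[0,0,0],"grip":0},{"delta_rot":[0,0,0],"linear":[0,0,0],"grip":0}]'

```text
t: 18.25
tool_pos: [0.5429, -0.1941, 0.178]
tool_rot: [1.804, 2.569, 0.005]
contact_force: [7.8, 3.4, -5.0]
opening: 0.0054
grip_force: 79.0
```

```bash
python3 -c "
from h import *
st()"
```

```text
18.25 tcp uvz [ 0.4438 -0.3681  0.178 ] F uvz [ 8.49  0.48 -5.03] torq [-0.022 -1.604 -0.172] grip 0.005410770695533209
```

Emit:
jog_arm --steps '[{"delta_rot":[0,0,0],"linear":[0,0,0],"grip":0},{"delta_rot":[0,0,0],"linear":[0,0,0],"grip":0},{"delta_rot":[0,0,0],"linear":[0,0,0],"grip":0}]'

```text
t: 18.55
tool_pos: [0.5429, -0.1941, 0.178]
tool_rot: [1.804, 2.569, 0.005]
contact_force: [8.3, 2.9, -5.3]
opening: 0.005
grip_force: 78.9
```

```bash
python3 -c "
from h import *
st()"
```

```text
18.55 tcp uvz [ 0.4438 -0.3681  0.178 ] F uvz [ 8.73 -0.14 -5.25] torq [ 0.056 -1.564 -0.104] grip 0.00495625446182629
```

About 8 N. I'll hold it for over a second.

Emit:
jog_arm --steps '[{"delta_rot":[0,0,0],"linear":[0,0,0],"grip":0},{"delta_rot":[0,0,0],"linear":[0,0,0],"grip":0},{"delta_rot":[0,0,0],"linear":[0,0,0],"grip":0},{"delta_rot":[0,0,0],"linear":[0,0,0],"grip":0},{"delta_rot":[0,0,0],"linear":[0,0,0],"grip":0},{"delta_rot":[0,0,0],"linear":[0,0,0],"grip":0},{"delta_rot":[0,0,0],"linear":[0,0,0],"grip":0},{"delta_rot":[0,0,0],"linear":[0,0,0],"grip":0},{"delta_rot":[0,0,0],"linear":[0,0,0],"grip":0},{"delta_rot":[0,0,0],"linear":[0,0,0],"grip":0}]'

```text
t: 19.55
tool_pos: [0.5429, -0.1941, 0.1781]
tool_rot: [1.804, 2.569, 0.005]
contact_force: [7.9, 3.5, -5.5]
opening: 0.0046
grip_force: 79.0
```

```bash
python3 -c "
from h import *
st()"
```

```text
19.55 tcp uvz [ 0.4438 -0.3681  0.1781] F uvz [ 8.58  0.56 -5.54] torq [-0.002 -1.572 -0.136] grip 0.004637993347883669
```

Emit:
jog_arm --steps '[{"delta_rot":[0,0,0],"linear":[0,0.001,0],"grip":0},{"delta_rot":[0,0,0],"linear":[0,0.002,0],"grip":0},{"delta_rot":[0,0,0],"linear":[0,0.003,0],"grip":0},{"delta_rot":[0,0,0],"linear":[0,0.003,0],"grip":0},{"delta_rot":[0,0,0],"linear":[0,0.003,0.002],"grip":0},{"delta_rot":[0,0,0],"linear":[0,0,0.002],"grip":0},{"delta_rot":[0,0,0],"linear":[0,0,0.001],"grip":0},{"delta_rot":[0,0,0],"linear":[0,0,0],"grip":0},{"delta_rot":[0,0,0],"linear":[0,0,0],"grip":0}]'

```text
t: 20.45
tool_pos: [0.5526, -0.1906, 0.1727]
tool_rot: [-1.805, -2.571, 0.0]
contact_force: [0.8, 0.3, -3.0]
opening: 0.005
grip_force: 79.3
```

Emit:
jog_arm --steps '[{"delta_rot":[0,0,0],"linear":[0,0,0.0005],"grip":0},{"delta_rot":[0,0,0],"linear":[0,0,0.0005],"grip":0},{"delta_rot":[0,0,0],"linear":[0,0,0],"grip":0}]'

```text
t: 20.75
tool_pos: [0.5527, -0.1906, 0.1718]
tool_rot: [-1.805, -2.571, 0.0]
contact_force: [-0.8, -0.1, -3.4]
opening: 0.0053
grip_force: 79.3
```

```bash
python3 -c "
from h import *
st()"
```

```text
20.75 tcp uvz [ 0.4542 -0.3681  0.1718] F uvz [-0.73  0.2  -3.41] torq [-0.019 -0.027 -0.005] grip 0.005275689150983746
```

Emit:
jog_arm --steps '[{"delta_rot":[0,0,0],"linear":[0,0,0.0005],"grip":0},{"delta_rot":[0,0,0],"linear":[0,0,0.0005],"grip":0},{"delta_rot":[0,0,0],"linear":[0,0,0],"grip":0}]'

```text
t: 21.05
tool_pos: [0.5527, -0.1906, 0.1707]
tool_rot: [-1.805, -2.571, 0.0]
contact_force: [-0.3, 0.3, -2.7]
opening: 0.0052
grip_force: 79.3
```

Emit:
jog_arm --steps '[{"delta_rot":[0,0,0],"linear":[0,0,0.0005],"grip":0},{"delta_rot":[0,0,0],"linear":[0,0,0.0005],"grip":0},{"delta_rot":[0,0,0],"linear":[0,0,0],"grip":0}]'

```text
t: 21.35
tool_pos: [0.5528, -0.1906, 0.1699]
tool_rot: [1.805, 2.571, 0.0]
contact_force: [0.7, 0.2, -1.4]
opening: 0.0048
grip_force: 79.3
```

```bash
python3 -c "
from h import *
st()"
```

```text
21.35 tcp uvz [ 0.4543 -0.3682  0.1699] F uvz [ 0.7  -0.05 -1.42] torq [ 0.09   0.046 -0.02 ] grip 0.004814258004878059
```

Contact on the arm has begun. I'll go a touch lower, then release gently.

Emit:
jog_arm --steps '[{"delta_rot":[0,0,0],"linear":[0,0,0.0003],"grip":0},{"delta_rot":[0,0,0],"linear":[0,0,0],"grip":0},{"delta_rot":[0,0,0],"linear":[0,0,0],"grip":0}]' --newtons 20

```text
t: 21.65
tool_pos: [0.5528, -0.1906, 0.1697]
tool_rot: [1.805, 2.571, 0.0]
contact_force: [0.2, -0.4, -1.2]
opening: 0.0054
grip_force: 79.5
```

```bash
python3 g.py s13
```

```text
21.65 tcp uvz [ 0.4543 -0.3682  0.1697] F uvz [ 0.02 -0.43 -1.21] torq [ 0.099 -0.007 -0.059] grip 0.005409613530635389
ref 79 u [0.4358 0.4403 0.4435] v [-0.3628 -0.3519 -0.3415] dir [0.13 0.99] z 0.152
now 20 u [0.4345 0.4439 0.4591] v [-0.3855 -0.3656 -0.3527] dir [ 0.62 -0.79] z 0.149
  plate 258 u [0.4569 0.4585 0.4593] v [-0.4029 -0.3382] zmin 0.0722
  plate 310 u [0.4549 0.4582 0.4592] v [-0.4026 -0.3393] zmin 0.1002
```

Emit:
jog_arm --steps '[{"delta_rot":[0,0,0],"linear":[0,0,0],"grip":0.006},{"delta_rot":[0,0,0],"linear":[0,0,0],"grip":0.007},{"delta_rot":[0,0,0],"linear":[0,0,0],"grip":0.008},{"delta_rot":[0,0,0],"linear":[0,0,0],"grip":0.009},{"delta_rot":[0,0,0],"linear":[0,0,0],"grip":0.011},{"delta_rot":[0,0,0],"linear":[0,0,0],"grip":0.014},{"delta_rot":[0,0,0],"linear":[0,0,0],"grip":0.018},{"delta_rot":[0,0,0],"linear":[0,0,0],"grip":0.022},{"delta_rot":[0,0,0],"linear":[0,0,0],"grip":0.026},{"delta_rot":[0,0,0],"linear":[0,0,0],"grip":0.03}]' --newtons 20

```text
t: 22.7
tool_pos: [0.5528, -0.1906, 0.1695]
tool_rot: [1.805, 2.571, -0.0]
contact_force: [-0.3, -0.6, 0.3]
opening: 0.0295
grip_force: 0.0
```

```bash
python3 g.py s14
```

```text
22.7 tcp uvz [ 0.4543 -0.3681  0.1695] F uvz [-0.46 -0.46  0.27] torq [ 0.008  0.015 -0.002] grip 0.02953665625827529
ref 79 u [0.4358 0.4403 0.4435] v [-0.3628 -0.3519 -0.3415] dir [0.13 0.99] z 0.152
now 48 u [0.4348 0.4385 0.4547] v [-0.3854 -0.3614 -0.3525] dir [ 0.47 -0.88] z 0.151
  plate 260 u [0.4571 0.4584 0.4591] v [-0.408 -0.342] zmin 0.0716
  plate 321 u [0.4551 0.4582 0.4592] v [-0.406  -0.3407] zmin 0.1003
```

The plate hangs free, so I'll retreat straight up.

Emit:
jog_arm --steps '[{"delta_rot":[0,0,0],"linear":[0,0,-0.005],"grip":0.03},{"delta_rot":[0,0,0],"linear":[0,0,-0.01],"grip":0.03},{"delta_rot":[0,0,0],"linear":[0,0,-0.02],"grip":0.03},{"delta_rot":[0,0,0],"linear":[0,0,-0.03],"grip":0.03},{"delta_rot":[0,0,0],"linear":[0,0,-0.03],"grip":0.03},{"delta_rot":[0,0,0],"linear":[0,0,-0.03],"grip":0.03},{"delta_rot":[0,0,0],"linear":[0,0,0],"grip":0.03},{"delta_rot":[0,0,0],"linear":[0,0,0],"grip":0.03},{"delta_rot":[0,0,0],"linear":[0,0,0],"grip":0.03},{"delta_rot":[0,0,0],"linear":[0,0,0],"grip":0.03}]'

```text
t: 23.75
tool_pos: [0.5521, -0.1903, 0.2926]
tool_rot: [-1.804, -2.569, 0.001]
contact_force: [-0.6, -0.7, -0.3]
opening: 0.0298
grip_force: 0.0
```

Emit:
jog_arm --steps '[{"delta_rot":[0,0,0],"linear":[0,0,0],"grip":0.03},{"delta_rot":[0,0,0],"linear":[0,0,0],"grip":0.03},{"delta_rot":[0,0,0],"linear":[0,0,0],"grip":0.03},{"delta_rot":[0,0,0],"linear":[0,0,0],"grip":0.03},{"delta_rot":[0,0,0],"linear":[0,0,0],"grip":0.03},{"delta_rot":[0,0,0],"linear":[0,0,0],"grip":0.03},{"delta_rot":[0,0,0],"linear":[0,0,0],"grip":0.03},{"delta_rot":[0,0,0],"linear":[0,0,0],"grip":0.03},{"delta_rot":[0,0,0],"linear":[0,0,0],"grip":0.03},{"delta_rot":[0,0,0],"linear":[0,0,0],"grip":0.03}]'

```text
t: 24.75
tool_pos: [0.5528, -0.1906, 0.2945]
tool_rot: [1.805, 2.571, 0.0]
contact_force: [-0.7, -0.3, 0.4]
opening: 0.0304
grip_force: 0.0
```

```bash
python3 g.py s15 | tail -3; python3 g.py s16|tail -3
python3 - <<'E'
from h import *
a=load("scene","scene0")[0].astype(int);b=load("scene","s16")[0].astype(int)
for n,(x0,y0,x1,y1) in dict(beaker=(312,255,355,310),block=(245,213,290,250),hammer=(165,232,235,270)).items():print(n,abs(a-b)[y0:y1,x0:x1].mean().round(1))
E
```

```text
now 45 u [0.4354 0.4396 0.4579] v [-0.3851 -0.3606 -0.3514] dir [ 0.47 -0.88] z 0.151
  plate 259 u [0.4572 0.4584 0.4591] v [-0.4083 -0.3423] zmin 0.071
  plate 305 u [0.4555 0.4583 0.4592] v [-0.4062 -0.3429] zmin 0.1
now 44 u [0.4351 0.4402 0.4567] v [-0.3864 -0.3604 -0.3515] dir [ 0.46 -0.89] z 0.15
  plate 260 u [0.4569 0.4584 0.459 ] v [-0.4082 -0.3427] zmin 0.0705
  plate 307 u [0.4554 0.4583 0.4591] v [-0.4061 -0.3413] zmin 0.1002
beaker 12.8
block 7.0
hammer 16.1
```

The plate hangs still, the gate is shut and the gripper is clear. Handing in.

```bash
python3 -c "
from station import ctrl
print(ctrl.finish_job())"
```

```text
the job is handed in; nothing more can be done
None
```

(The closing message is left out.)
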